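Put the rinse valve back into service

ROBOT

A 6-joint arm with a two-finger parallel gripper is mounted at the origin on the work surface. World frame = base frame: x ahead of the robot, y to its left, z up, the work surface at z = 0. Lengths are in mm, angles in rad, forces in N, time in s.
With the tool pointing down it reaches from about 350 to 875 mm from the base axis. Payload 4.2 kg.
Tool frame: the origin (TCP) lies on the mounting face of the last link; the fingertips stand 173 mm ahead of it and the grasp point (between the pads) lies grip_point_offset ahead of it (grip_point_offset is the distance from the TCP to the grasp point, in mm); z points along the fingers, y is the line along which they close (so a half turn about z gives the same grasp; the last joint's range is limited). The gripper opens to 85 mm and grips with 20 to 120 N. Pads are 22 mm wide; open, the fingers measure 114 mm over their backs; the gripper's body (76 mm by 85 mm) begins 54 mm behind the grasp point. The pads swing forward as they close: fully open they stand 13 mm farther back than shut.
Start: joints at [-1.074, 0.385, 0.008, 0, -1.194, -0.259], TCP at [147.246, -607.387, 404.712] pointing down, gripper open.
Joint ranges: [-3.14, 3.14], [-1.21, 2.06], [-1.07, 1.41], [-3.16, 2.05], [-2.99, -0.16], [-3.1, 3.1]. Speed limits (rad/s): [2.79, 2.79, 3.14, 3.14, 3.14, 3.14].

INTERFACE

Orientations are given as a unit quaternion [x, y, z, w].
In Python, from bench import read_state, get_image, job_done, recognise, place_of, grip_point_offset gives the robot as it stands. The module is installed in compiled form; this text tells all that it offers.
- The arm moves only by the tool carry_out, never from a script. Its arguments are lists of equal length, an entry for each row: "slide": the shift along the tool's x, y, z in m, a list of three; "roll": the turn about the tool's z in degrees; "claw": the finger opening in m, from 0 to 0.0854. A call has 1 to 8 rows; each row is the pose to reach, as a shift and turn from the pose commanded when the call began, along the tool's axes at that moment; what a row does not reach only later rows make up. A row lasts 1/8 s, in which the tool goes at most 62.5 mm and 10.7 degrees, less where a joint would pass 70% of its speed; a pose out of reach is approached as far as the arm can. A call with a gripper value outside its range is refused whole. The fingers move at their own pace and stop on an object; the grip force is fixed at half the most. Time passes only in rows, so rows that repeat a pose let the fingers close. It gives the time, the measured TCP pose, the force, the opening and the grip force at its end, in the units of the state.
- read_state(): the state, without advancing time (a new reading comes with each control period).
- get_image(name): name is "scene" or "top" or "wrist"; returns a dict with "img" (480x640x3 uint8, red, green, blue), "z_map" (480x640 float32, mm along the optical axis (not along the pixel's ray), 0 where there is no reading), "mtx" (3x3 intrinsics, pixels), "k1" (the pictures are not rectified: a ray, as slopes to the right and down, at radius r is drawn at 1 + k1 r^2 times it, then the intrinsics apply), "world_from_camera" (4x4, takes a point from camera to world coordinates); the wrist camera has in their place "T_tool_cam" (4x4, takes a point from camera to tool coordinates, whose origin is the TCP and whose axes are the flange's). Camera axes: x right, y up, looking along -z (the intrinsics and any distortion apply to the point x, -y, -z); pixel columns grow to the right and rows downward; lengths in mm; the calibration is good to about 2 mm. A picture is of the moment at which its call begins: read the wrist's pose just before it.
- job_done(): hands the job in; it is judged then, once.
Trained networks look in a picture, given as the dict that the camera call returned (one of the last four; its "shot" number tells which), for a name from the list of things; names that differ only in an ending like _2 or _b are one class to them, and where a whole thing is asked for, a point or a joint stands for the part that bears it (a point fixed in the world has none). Each returns a list of dicts, best first, with "conf" (0 to 1); they miss things now and then, are a little off and sometimes report something else, mostly with a low value. They report only what shows in the picture. A call takes as long as a camera call. They do not tell look-alikes from the thing itself.
- recognise(picture, thing): "at" ([column, row] in pixels, amid what is visible of it).
- place_of(picture, thing): "at" ([column, row] in pixels: a listed point, or the origin of a listed thing).
The state is a dict: "clock": time; "joints": joint angles; "joint_vel": joint speeds; "joint_efforts": joint torques, N m; "position": TCP position; "ee_rot": TCP orientation; "contact_force": force on the tool from outside, world axes, zero at the start; "wrist_torque": the same for the moment, N m; "gripper_width": finger opening in mm; "grasp_force": force on a finger pad.
Only numpy, scipy, OpenCV 4.12 (cv2) and the standard library are available. Lean on these libraries where they do the work, as an engineer would, in place of code of your own. Each camera call takes 0.05 s, during which the arm holds its last target. There are 200 camera calls.

TASK

The rinse valve's lock-out tag has to come off: lift the yellow tag off the bare shaft, hang it by its hole on the tag post so that it lies flat at the foot, and let go of it. Then fit the black knob: turn it so that the flat of its bore matches the flat of the D-shaft, push it fully onto the shaft and press the valve down to the bottom of its stroke. Finish while still gripping the knob and holding it pressed down; leave the other things on the table where they are.

Things in the scene. Friction and masses are not known exactly. Their poses are not given: they have to be found in the camera images.
- valve: Rinse valve: fixed blue box 150 x 140 mm, 60 mm high, standing on the table, with two pipe stubs on its +x side and a flat top. Origin: middle of its underside. The D-shaft stands upright out of the middle of its top, and a white index line on the top lies on the side (+x) to which the shaft's flat faces.
- shaft_tip (a point): Centre of the top end of the brass D-shaft, on its vertical axis, 26 mm above the valve box's top (86 mm above the table) with the shaft up. 16 mm in diameter, one flat 1 mm from the axis facing this point's +x; top 3 mm chamfered. It does not turn; it slides straight down 7 mm against a spring.
- spindle (a joint): How far the D-shaft is pressed down, in m: 0 up, 0.007 bottom of its stroke. Spring: about 5 N to start moving, 12 N at the bottom, where it meets a hard stop; it springs back when let go.
- knob_mid (a point): The black knob, upright, bore down, on the mat; about 0.12 kg, 50 mm tall. This point is on its axis, 25 mm above its underside. Round skirt 52 mm across, 22 mm high; on it a wing to grip, 46 mm long along the knob's x, 14 mm thick along y, from 22 to 50 mm above the underside. A white line marks the wing's +x end.
- knob_bore (a point): Mouth of the knob's D-bore, centre of its underside. Bore 18 mm across, 17 mm deep, 1 mm clearance all round, its flat facing the knob's +x (the white-line end): it fits only with the knob's x the same way as the shaft's x. Fully on, this point is 17 mm below the shaft tip, 9 mm above the box with the shaft up.
- knob_mark (a point): End of the white line on the knob: top of the wing at its +x end, 23 mm from the knob's axis, 50 mm above its underside. It shows the side of the bore's flat, so on the shaft it points the way the shaft's flat faces.
- mat: Green mat under the knob, 120 x 120 mm, 6 mm thick, fixed to the table. Origin: middle of its underside.
- tag_fin (a point): Centre of the red fin by which the lock-out tag is gripped. Fin 34 mm long along the tag's x, 10 mm thick along y, standing on the tag's plate up to 39 mm above the plate's underside; this point is 22 mm above the underside. The tag (about 0.08 kg) lies flat on the valve box with its hole around the shaft.
- tag_hole (a point): Centre of the 24 mm hole in the tag's yellow plate (90 x 50 mm, 6 mm thick), half-way through its thickness; it lies 45 mm from the fin's centre towards the tag's -x, on the plate's middle line. The plate reaches from 23 mm behind this point to 67 mm ahead (+x).
- post_foot (a point): Foot of the tag post, on the post's axis, at the top of its round orange base (120 mm across, 8 mm thick, fixed to the table). The upright aluminium post is 12 mm in diameter with a round tip 50 mm above this point. With the tag hung, the hole's centre is 3 mm above this point.
- squeeze: Bystander, to be left alone: white squeeze bottle with red cap, 56 mm across, 170 mm tall; origin at the middle of its underside.
- jar: Bystander, to be left alone: clear jar with red lid, 64 mm across, 85 mm tall; origin at the middle of its underside.
- cup: Bystander, to be left alone: steel cup, 68 mm across, 65 mm tall; origin at the middle of its underside.
- bowl: Bystander, to be left alone: white ceramic bowl, 120 mm across, 50 mm tall; origin at the middle of its underside.
- brush: Bystander, to be left alone: cleaning brush with green handle, lying flat near the robot; origin under it, on its long axis.
- spatula: Bystander, to be left alone: spatula with black handle, lying flat; origin under it, on its long axis.
Mind the look-alikes: they are no part of the job. Of the things that look like the part that bears tag_fin, the largest one is meant.

How it is judged:
By the outcome, as a careful person would: the job done as asked, in the order asked, and still so for the second after the job is handed in, while the arm keeps its last pose, push and grip.
It also fails if it takes over 58 s, if anything falls off the work surface, if the arm or the gripper's body presses on something with over 40 N, if the wrist force passes 120 N, or if a joint passes its speed limit or range.

## Working session

There is one attempt and no reset: what is moved stays moved. The work goes in short steps, Python scripts to look and compute and a tool call to move; the robot and the scene stay as the last step left them, time stands still between calls to the robot, and variables do not carry over. Pictures are saved under pics/ and viewed, at most 13 in all, crops included, and the job is handed in when it is done.

Besides the shell and the picture viewer there is one more tool, called after "Emit:" in YAML: its name, and indented under it one key for each argument. carry_out: Moves the arm, as the interface text tells. Its arguments: {"type":"object","properties":{"slide":{"type":"array"},"roll":{"type":"array"},"claw":{"type":"array"}},"required":["slide","roll","claw"]}

```bash
mkdir -p pics; cat > h.py <<'E'
import numpy as np, cv2
from scipy.spatial.transform import Rotation as R
from bench import *
def shot(name):
    s=read_state(); d=get_image(name); d['name']=name
    if name=='wrist':
        T=np.eye(4); T[:3,:3]=R.from_quat(s['ee_rot']).as_matrix(); T[:3,3]=s['position']
        d['W']=T@np.array(d['T_tool_cam'])
    else: d['W']=np.array(d['world_from_camera'])
    return d
def ray(d,uv):
    K=np.array(d['mtx']); q=np.array([(uv[0]-K[0,2])/K[0,0],(uv[1]-K[1,2])/K[1,1]]); p=q.copy()
    for _ in range(20): p=q/(1+d['k1']*(p@p))
    return np.array([p[0],-p[1],-1.])
def at_z(d,uv,z):
    r=d['W'][:3,:3]@ray(d,uv); o=d['W'][:3,3]; return o+r*(z-o[2])/r[2]
def at_depth(d,uv):
    u,v=int(round(uv[0])),int(round(uv[1])); z=d['z_map'][v,u]
    return (d['W']@np.r_[ray(d,uv)*z,1])[:3]
def save(d,fn): cv2.imwrite('pics/'+fn,cv2.cvtColor(d['img'],cv2.COLOR_RGB2BGR))
E
cat > a.py <<'E'
from h import *
np.set_printoptions(precision=1,suppress=True)
print('gpo',grip_point_offset if not callable(grip_point_offset) else grip_point_offset()); print(read_state())
Z=dict(valve=0,shaft_tip=86,knob_mid=31,knob_bore=6,knob_mark=56,mat=0,tag_fin=82,tag_hole=63,post_foot=8,squeeze=0,jar=0,cup=0,bowl=0,brush=0,spatula=0)
for c in ['scene','top']:
    d=shot(c); save(d,c+'0.png'); print(c,'cam',d['W'][:3,3],d['W'][:3,2])
    for n,z in Z.items():
        for r in place_of(d,n)[:4]:
            print(n,np.array(r['at']),round(r['conf'],2),at_z(d,r['at'],z))
E
python3 a.py
```

```text
gpo 154.70000000000002
{'clock': 0.0, 'joints': array([-1.1,  0.4,  0. , -0. , -1.2, -0.3]), 'joint_vel': array([ 0., -0.,  0.,  0., -0., -0.]), 'joint_efforts': array([ -0. , -39.2,  18.8,   4.2,  -0. ,   0. ]), 'position': array([ 147.2, -607.2,  403.6]), 'ee_rot': array([-0.1,  1. ,  0. , -0. ]), 'contact_force': array([-0.3,  0.9, -0.2]), 'wrist_torque': array([-0.,  0., -0.]), 'grasp_force': 0.0, 'gripper_width': 85.3975918394089}
scene cam [1250.5  201.6 1007.3] [0.6 0.1 0.8]
valve [296.  247.7] 0.97 [554.7  -2.8   0. ]
shaft_tip [293.  225.2] 0.53 [549.1  -7.1  86. ]
knob_mid [207.  206.4] 0.67 [ 485.1 -261.6   31. ]
knob_bore [207.7 215.5] 0.6 [ 496.3 -261.     6. ]
knob_mark [202.5 206.8] 0.62 [ 508.1 -261.    56. ]
mat [207.3 217.8] 0.94 [ 499.7 -262.3    0. ]
tag_fin [303.9 240.7] 0.82 [587.7  28.1  82. ]
tag_fin [252.  214.1] 0.6 [ 529.5 -117.2   82. ]
tag_fin [227.1 253.8] 0.59 [ 657.6 -142.7   82. ]
tag_fin [174.6 288. ] 0.45 [ 769.1 -231.8   82. ]
tag_hole [294.8 232.2] 0.6 [552.4  -3.1  63. ]
tag_hole [241.2 260.3] 0.6 [ 657.5 -110.9   63. ]
tag_hole [361.4 202.7] 0.5
[... 797 characters left out ...]
6] 0.76 [ 603.8 -149.3   82. ]
tag_fin [414.8 297.7] 0.56 [ 474.7 -122.7   82. ]
tag_hole [409.7 236.6] 0.78 [ 598.5 -118.9   63. ]
tag_hole [420.1 311.1] 0.72 [ 448.6 -136.1   63. ]
tag_hole [351.5 256.8] 0.67 [557.   -0.3  63. ]
tag_hole [475.2 295.2] 0.46 [ 480.5 -246.3   63. ]
post_foot [228.  264.8] 0.66 [544.8 262.7   8. ]
post_foot [350.6 260. ] 0.46 [555.7  -1.2   8. ]
squeeze [209.  186.6] 0.94 [719.8 312.3   0. ]
jar [477.2 183.8] 0.75 [ 725.4 -280.6    0. ]
cup [285.6 351.9] 0.64 [361.4 136.6   0. ]
bowl [299.4 152.8] 0.6 [797.2 111.6   0. ]
brush [388.  353.9] 0.78 [358.6 -79.   -0. ]
spatula [134.8 262.1] 0.96 [550.9 468.8   0. ]
spatula [477.3 279.1] 0.75 [ 516.1 -272.     0. ]
```

View pics/top0.png

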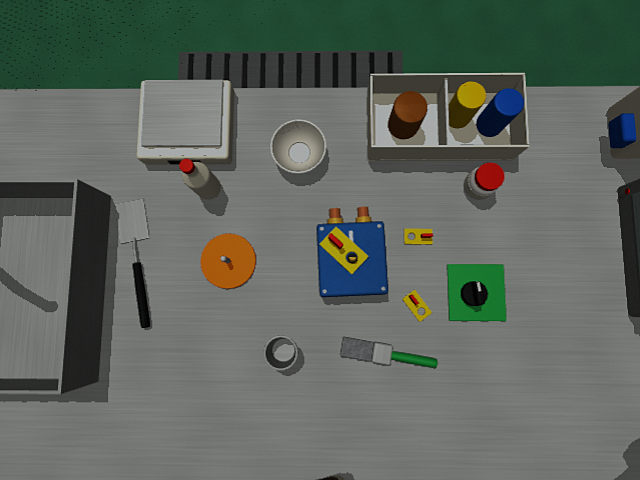

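View pics/scene0.png

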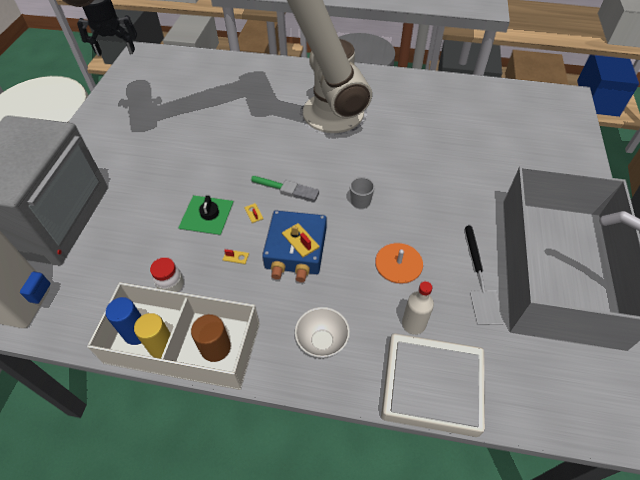

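```bash
cat >> h.py <<'E'
def pose():
    s=read_state(); M=R.from_quat(s['ee_rot']).as_matrix()
    return s,np.array(s['position']),M
def plan(xyz,yaw):
    "TCP target (mm), tool-x yaw (deg)"
    s,p,M=pose(); t=M.T@(np.array(xyz)-p)/1000
    y=np.degrees(np.arctan2(M[1,0],M[0,0])); roll=(-(yaw-y)+180)%360-180
    print('clock',round(s['clock'],2),'pos',np.round(p,1),'yaw',round(y,2),'toolz',np.round(M[:,2],4),'j',np.round(s['joints'],3),'w',round(s['gripper_width'],1),'F',np.round(s['contact_force'],1))
    print('SLIDE',np.round(t,4),'ROLL',round(roll,2))
E
python3 -c "
from h import *
plan([560,0,400],45); plan([560,0,400],-135)"
```

```text
clock 1.6 pos [ 147.3 -607.4  404.7] yaw -166.38 toolz [ 0. -0. -1.] j [-1.074  0.385  0.008 -0.    -1.194 -0.259] w 85.5 F [0.1 0.4 0.1]
SLIDE [-0.5442  0.4931  0.0047] ROLL 148.62
clock 1.6 pos [ 147.3 -607.4  404.7] yaw -166.38 toolz [ 0. -0. -1.] j [-1.074  0.385  0.008 -0.    -1.194 -0.259] w 85.5 F [0.1 0.4 0.1]
SLIDE [-0.5442  0.4931  0.0047] ROLL -31.38
```

Emit:
carry_out:
  slide:
    - [-0.544,0.493,0.0]
    - [-0.544,0.493,0.0]
    - [-0.544,0.493,0.0]
    - [-0.544,0.493,0.0]
    - [-0.544,0.493,0.0]
    - [-0.544,0.493,0.0]
    - [-0.544,0.493,0.0]
    - [-0.544,0.493,0.0]
  roll: [-31.4,-31.4,-31.4,-31.4,-31.4,-31.4,-31.4,-31.4]
  claw: [0.08,0.08,0.08,0.08,0.08,0.08,0.08,0.08]

```text
clock: 2.6
position: [428.9, -191.9, 405.2]
ee_rot: [-0.383, 0.924, -0.0, 0.001]
contact_force: [0.9, -1.1, -0.0]
gripper_width: 80.1
grasp_force: 0.0
```

```bash
python3 -c "
from h import *
plan([540,-10,380],-135); d=get_image('wrist'); print(d['T_tool_cam'])"
```

```text
clock 2.6 pos [ 428.9 -191.9  405.2] yaw -134.96 toolz [ 1.3e-03 -3.0e-04 -1.0e+00] j [-0.074  0.117 -0.355  0.    -1.097 -0.711] w 80.1 F [ 0.9 -1.1 -0. ]
SLIDE [-0.2072  0.05    0.0253] ROLL 0.04
[[ 4.53126595e-04  9.49243925e-01  3.14540562e-01  8.05093293e+01]
 [ 9.99999816e-01 -3.03253873e-04 -5.25415911e-04 -5.71796536e-01]
 [-4.03362218e-04  3.14540742e-01 -9.49243888e-01  2.95880299e+01]
 [ 0.00000000e+00  0.00000000e+00  0.00000000e+00  1.00000000e+00]]
```

Emit:
carry_out:
  slide:
    - [-0.244,0.044,0.025]
    - [-0.244,0.044,0.025]
    - [-0.244,0.044,0.025]
    - [-0.244,0.044,0.025]
    - [-0.244,0.044,0.025]
    - [-0.244,0.044,0.025]
  roll: [0,0,0,0,0,0]
  claw: [0.08,0.08,0.08,0.08,0.08,0.08]

```text
clock: 3.4
position: [569.4, 10.0, 379.4]
ee_rot: [-0.383, 0.924, 0.0, -0.001]
contact_force: [-1.0, -0.4, -0.3]
gripper_width: 79.9
grasp_force: 0.0
```

```bash
cat > b.py <<'E'
from h import *
np.set_printoptions(precision=1,suppress=True)
d=shot('wrist'); save(d,'w1.png')
plan([570,12,380],-135)
for n,z in dict(valve=0,shaft_tip=86,tag_fin=82,tag_hole=63).items():
    for f in (place_of,recognise):
      for r in f(d,n)[:3]:
        print(f.__name__,n,np.array(r['at']),round(r['conf'],2),at_z(d,r['at'],z),at_depth(d,r['at']))
hsv=cv2.cvtColor(d['img'],cv2.COLOR_RGB2HSV)
red=(((hsv[...,0]<8)|(hsv[...,0]>172))&(hsv[...,1]>150)&(hsv[...,2]>60)).astype(np.uint8)
n,l,st,c=cv2.connectedComponentsWithStats(red)
for i in range(1,n):
    if st[i,4]>100: print('red',st[i],c[i],at_depth(d,c[i]))
E
python3 b.py
```

```text
clock 3.45 pos [569.2   9.4 379.7] yaw -135.0 toolz [-0. -0. -1.] j [ 0.3  0.3 -0.2  0.  -1.1 -1.1] w 80.5 F [0.  0.6 0.1]
SLIDE [-0.  0. -0.] ROLL -0.0
call valve [323.4 197.7] 0.79 [558.9  -3.2   0. ] [550.4 -11.4  65. ]
call valve [318.1 199.4] 0.87 [564.2  -5.9   0. ] [554.6 -13.7  65.8]
call shaft_tip [326.8 216. ] 0.71 [556.3  -1.4  86. ] [555.9  -1.8  88.3]
call shaft_tip [329.7 208.7] 0.53 [550.4  -4.1  86. ] [550.3  -4.2  86.7]
call tag_fin [168.6 124.3] 0.94 [ 592.2 -139.5   82. ] [ 608.2 -158.1   27.7]
call tag_fin [328.3 265.1] 0.74 [587.   31.3  82. ] [581.9  25.9 100.5]
call tag_fin [287.3  34.1] 0.67 [ 482.2 -116.3   82. ] [ 476.  -130.2   28. ]
call tag_fin [326.4 238.7] 0.88 [571.1  13.   82. ] [574.6  16.7  66. ]
call tag_fin [183.2 130.9] 0.7 [ 588.  -128.1   82. ] [ 609.3 -151.     5.9]
call tag_hole [196.8 146.5] 0.8 [ 595.1 -117.6   63. ] [ 612.7 -132.6    1.8]
call tag_hole [295.8   4.8] 0.76 [ 460.8 -130.6   63. ] [ 449.9 -148.     3. ]
call tag_hole [322.2 210.7] 0.73 [559.6  -3.7  63. ] [555.5  -7.6  88.4]
call tag_hole [326.  237.5] 0.93 [574.7  16.3  63. ] [573.7  15.2  67.6]
call tag_hole [179.7 130.4] 0.89 [ 595.1 -136.2   63. ] [ 610.2 -152.6   10. ]
call tag_hole [292.3  29.6] 0.72 [ 475.  -120.6   63. ] [ 468.6 -133.    14.5]
red [283  17  10  33 249] [287.6  32.7] [ 474.9 -130.9   27.5]
red [154 112  28  20 275] [167.4 121.6] [ 606.9 -160.3   28.2]
red [323 244  11  49 489] [327.8 268.6] [584.5  28.   99.9]
```

View pics/w1.png

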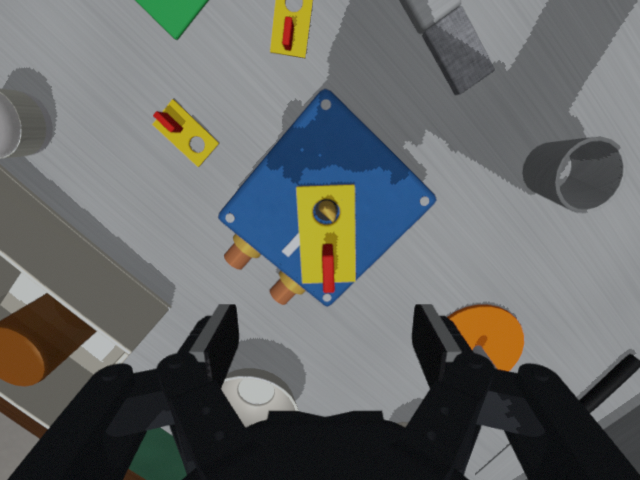

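```bash
cat >> h.py <<'E'
def cloud(d):
    K=np.array(d['mtx']); v,u=np.mgrid[:480,:640]
    q=np.stack([(u-K[0,2])/K[0,0],(v-K[1,2])/K[1,1]],-1); p=q.copy()
    for _ in range(15): p=q/(1+d['k1']*(p**2).sum(-1,keepdims=True))
    z=d['z_map']; c=np.stack([p[...,0]*z,-p[...,1]*z,-z,np.ones_like(z)],-1)
    P=(c@d['W'].T)[...,:3]; P[z==0]=np.nan; return P
def rect(pts):
    (c,s,a)=cv2.minAreaRect(pts.astype(np.float32)); 
    return np.round(c,1),np.round(s,1),round(a,1)
E
cat > c.py <<'E'
from h import *
np.set_printoptions(precision=1,suppress=True)
d=shot('wrist'); P=cloud(d); hsv=cv2.cvtColor(d['img'],cv2.COLOR_RGB2HSV); H,S,V=[hsv[...,i].astype(int) for i in range(3)]
near=(np.hypot(P[...,0]-560,P[...,1]-5)<110)
red=((H<8)|(H>172))&(S>150)&(V>60)&near
yel=(H>22)&(H<34)&(S>150)&(V>100)&near&(P[...,2]>55)
blue=(H>100)&(H<125)&(S>120)&near&(P[...,2]>50)
for n,m in dict(fin=red&(P[...,2]>92),plate=yel|red,valve=blue|((P[...,2]>55)&near&(yel|red))).items():
    p=P[m]; 
    if n=='valve': p=p[np.abs(p[:,2]-63)<10]
    print(n,len(p),'zmed',np.median(p[:,2]),rect(p[:,:2]),'mean',p.mean(0))
sh=near&(np.hypot(P[...,0]-554,P[...,1]+3)<16)&(P[...,2]>80); print('shaft',sh.sum(),P[sh].mean(0),rect(P[sh][:,:2]))
wl=(S<60)&(V>150)&near&(P[...,2]>55)&(P[...,2]<72)
n,l,st,c=cv2.connectedComponentsWithStats(wl.astype(np.uint8))
for i in range(1,n):
    if st[i,4]>15: print('white',st[i],c[i],P[l==i].mean(0),rect(P[l==i][:,:2]))
for uv in [(326,104),(230,218),(425,201),(327,297)]: print(at_z(d,uv,60))
E
python3 c.py
```

```text
fin 407 zmed 99.92402190654559 (array([587.3,  31. ]), array([33.1,  8.5]), 46.7) mean [586.7  30.2  99.7]
plate 4682 zmed 67.20020162631258 (array([572.2,  14.7]), array([90. , 48.9]), 47.1) mean [571.8  14.3  70.3]
valve 22375 zmed 61.299621879328754 (array([555.8,  -3. ]), array([147.5, 137.4]), 2.9) mean [549.   -8.7  62.1]
shaft 8901 [558.6   2.4 290.3] (array([555.8,  -1.2]), array([17.9, 32. ]), 44.6)
white [421 197   8   9  56] [424.7 200.9] [489.6  53.9  62.2] (array([489.8,  54. ]), array([7. , 6.8]), 79.2)
white [227 214   8   9  57] [230.3 217.9] [623.4 -57.9  61.8] (array([623.5, -57.5]), array([8. , 6.6]), 36.8)
white [283 233  18  23 191] [292.5 245.5] [602.8  -0.2  62. ] (array([600.9,  -0.1]), array([25.3,  8.3]), 4.9)
white [324 294   8   7  44] [327.4 297.1] [617.4  60.1  61.8] (array([617.4,  60.2]), array([7.2, 6.9]), 17.0)
[495.  -64.5  60. ]
[624.3 -58.1  60. ]
[489.3  54.9  60. ]
[618.3  60.4  60. ]
```

```bash
python3 -c "
from h import *
plan([587,30.7,242.7],-133.1)"
```

```text
clock 3.9 pos [569.4   9.5 379.9] yaw -135.0 toolz [ 4.e-04  1.e-04 -1.e+00] j [ 0.301  0.31  -0.169  0.    -1.092 -1.087] w 79.8 F [-0.3  0.5 -0.6]
SLIDE [-0.0274  0.0025  0.1373] ROLL -1.9
```

Emit:
carry_out:
  slide:
    - [-0.0274,0.0025,0.06]
    - [-0.0274,0.0025,0.11]
    - [-0.0274,0.0025,0.137]
    - [-0.0274,0.0025,0.137]
    - [-0.0274,0.0025,0.137]
  roll: [-1.9,-1.9,-1.9,-1.9,-1.9]
  claw: [0.05,0.05,0.05,0.05,0.05]

```text
clock: 4.53
position: [587.8, 31.1, 244.1]
ee_rot: [-0.398, 0.917, -0.0, 0.001]
contact_force: [0.3, 0.1, 0.3]
gripper_width: 49.6
grasp_force: 0.0
```

```bash
python3 -c "
from h import *
plan([587,30.7,242.7],-133.1);d=shot('wrist');save(d,'w2.png')"
```

```text
clock 4.53 pos [587.8  31.1 244.1] yaw -133.06 toolz [ 2.3e-03  3.0e-04 -1.0e+00] j [ 3.28e-01  4.83e-01 -2.84e-01  1.00e-03 -8.02e-01 -1.08e+00] w 49.6 F [0.3 0.1 0.3]
SLIDE [0.0009 0.0003 0.0014] ROLL 0.04
```

View pics/w2.png

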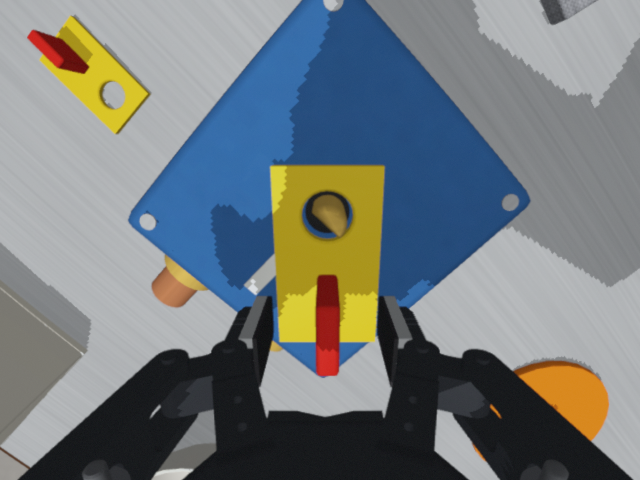

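Emit:
carry_out:
  slide:
    - [0,0,0]
    - [0,0,0]
    - [0,0,0]
    - [0,0,0]
    - [0,0,0]
    - [0,0,0]
  roll: [0,0,0,0,0,0]
  claw: [0.0,0.0,0.0,0.0,0.0,0.0]

```text
clock: 5.32
position: [587.5, 31.2, 243.8]
ee_rot: [-0.398, 0.917, -0.0, 0.001]
contact_force: [-1.3, 0.3, 5.9]
gripper_width: 9.3
grasp_force: 60.3
```

Emit:
carry_out:
  slide:
    - [0,0,-0.01]
    - [0,0,-0.03]
    - [0,0,-0.05]
    - [0,0,-0.075]
    - [0,0,-0.1]
    - [0,0,-0.1]
    - [0,0,-0.1]
  roll: [0,0,0,0,0,0,0]
  claw: [0.0,0.0,0.0,0.0,0.0,0.0,0.0]

```text
clock: 6.2
position: [586.6, 30.9, 341.7]
ee_rot: [-0.398, 0.917, 0.0, -0.001]
contact_force: [-0.5, -0.1, -0.5]
gripper_width: 8.9
grasp_force: 59.4
```

```bash
cat > e.py <<'E'
from h import *
np.set_printoptions(precision=1,suppress=True)
plan([580,295,343],-133.1)
d=shot('wrist');save(d,'w3.png'); P=cloud(d)
for r in place_of(d,'tag_hole')[:3]: print('hole',r['at'],round(r['conf'],2),at_depth(d,r['at']))
s,p,M=pose()
hsv=cv2.cvtColor(d['img'],cv2.COLOR_RGB2HSV); H,S,V=[hsv[...,i].astype(int) for i in range(3)]
m=(H>22)&(H<34)&(S>150)&(V>60)&(P[...,2]>120); 
A=P[m]; c=np.c_[A[:,:2],np.ones(len(A))]; k=np.linalg.lstsq(c,A[:,2],rcond=None)[0]
print('plate',m.sum(),A.mean(0),'tilt',k,rect(A[:,:2]))
n,l,st,cc=cv2.connectedComponentsWithStats(1-m.astype(np.uint8))
for i in range(1,n):
    if 200<st[i,4]<20000: print('hole comp',st[i],cc[i],at_z(d,cc[i],A[:,2].mean()))
t=shot('top'); Q=cloud(t); 
for c_,dd in (('top',t),('scene',shot('scene'))):
    Q=cloud(dd); h=cv2.cvtColor(dd['img'],cv2.COLOR_RGB2HSV); near=np.hypot(Q[...,0]-550,Q[...,1]-262)<75
    o=(h[...,0]>8)&(h[...,0]<20)&(h[...,1]>200)&near; print(c_,'base',o.sum(),Q[o].mean(0),cv2.minEnclosingCircle(Q[o][:,:2].astype(np.float32)), rect(Q[o][:,:2]))
    pp=near&(Q[...,2]>25)&(Q[...,2]<65); print('post pts',pp.sum(),Q[pp].mean(0))
    for r in place_of(dd,'post_foot')[:2]: print(r['at'],r['conf'],at_z(dd,r['at'],8))
E
python3 e.py
```

```text
clock 6.2 pos [586.6  30.9 341.7] yaw -133.1 toolz [-0.  0. -1.] j [ 0.3  0.4 -0.2 -0.  -1.  -1.1] w 8.9 F [-0.5 -0.1 -0.5]
SLIDE [-0.2  0.2 -0. ] ROLL -0.0
hole [179.1, 109.5] 0.91 [ 610.4 -133.4    1.3]
plate 11983 [562.3   4.8 165.2] tilt [  0.    0.  164.1] (array([570.1,  13. ]), array([86.3, 49.8]), 46.7)
hole comp [ 299  192   53   49 2002] [325.  215.7] [555.6  -2.5 165.2]
top base 13 [538.5 212.7  81.8] ((523.2465209960938, 223.77125549316406), 28.99042510986328) (array([523.7, 221.3]), array([48.1, 37.4]), 10.8)
post pts 0 [nan nan nan]
[207.9, 186.7] 0.25 [717.5 312.6   8. ]
scene base 16 [583.5 297.8   6.1] ((578.4166259765625, 285.3121337890625), 48.786705017089844) (array([580. , 285.8]), array([66.1, 75.9]), 86.9)
post pts 45 [560.  261.5  43.8]
[398.2, 259.8] 0.89 [551.2 259.9   8. ]
[414.6, 323.4] 0.42 [720.9 312.8   8. ]e.py:18: RuntimeWarning: Mean of empty slice.
  pp=near&(Q[...,2]>25)&(Q[...,2]<65); print('post pts',pp.sum(),Q[pp].mean(0))
  ret = um.true_divide(
```

View pics/w3.png

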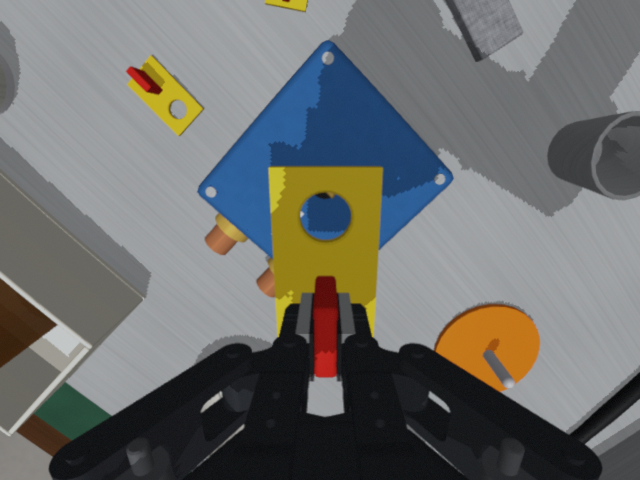

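Emit:
carry_out:
  slide:
    - [-0.191,0.182,0]
    - [-0.191,0.182,0]
    - [-0.191,0.182,0]
    - [-0.191,0.182,0]
    - [-0.191,0.182,0]
    - [-0.191,0.182,0]
    - [-0.191,0.182,0]
    - [-0.191,0.182,0]
  roll: [0,0,0,0,0,0,0,0]
  claw: [0.0,0.0,0.0,0.0,0.0,0.0,0.0,0.0]

```text
clock: 7.5
position: [584.9, 293.2, 342.9]
ee_rot: [-0.397, 0.918, -0.0, -0.0]
contact_force: [0.1, -0.8, -0.5]
gripper_width: 9.1
grasp_force: 59.4
```

```bash
cat > f.py <<'E'
from h import *
import sys
np.set_printoptions(precision=1,suppress=True)
plan([584,295,343],-133.1)
d=shot('wrist');save(d,sys.argv[1]); P=cloud(d)
hsv=cv2.cvtColor(d['img'],cv2.COLOR_RGB2HSV); H,S,V=[hsv[...,i].astype(int) for i in range(3)]
o=(H>8)&(H<20)&(S>150)&(V>50)&(P[...,2]<25)
A=P[o]; print('base',len(A),A.mean(0),np.nanpercentile(A,[1,99],axis=0))
e=(np.hypot(P[...,0]-553,P[...,1]-262)<40)&(P[...,2]>20)&(P[...,2]<70)
print('post',e.sum(),P[e].mean(0) if e.any() else '')
for lo in (20,30,40,50):
    k=e&(P[...,2]>lo)&(P[...,2]<lo+10); print(lo,k.sum(),P[k].mean(0) if k.any() else '')
# circle fit on outer rim: hull points of orange fit
from scipy.optimize import least_squares
h=cv2.convexHull(A[:,:2].astype(np.float32))[:,0]
f=least_squares(lambda q:np.hypot(*(h-q).T)-60,[553,262],loss='soft_l1'); print('circle',f.x,np.abs(f.fun).max(),len(h))
E
python3 f.py w4.png
```

```text
clock 7.5 pos [584.9 293.2 342.9] yaw -133.19 toolz [-0. -0. -1.] j [ 0.7  0.5 -0.   0.  -1.1 -1.5] w 9.1 F [ 0.1 -0.8 -0.5]
SLIDE [-0.  0. -0.] ROLL -0.09
base 9306 [ 847.7  244.5 -117. ] [[ 499.6   63.7 -740.1]
 [2253.   351.8   10.8]]
post 14 [559.4 265.4  56.3]
20 0 
30 0 
40 0 
50 14 [559.4 265.4  56.3]
circle [557.4 262.4] 1653.7232450640067 38
```

View pics/w4.png

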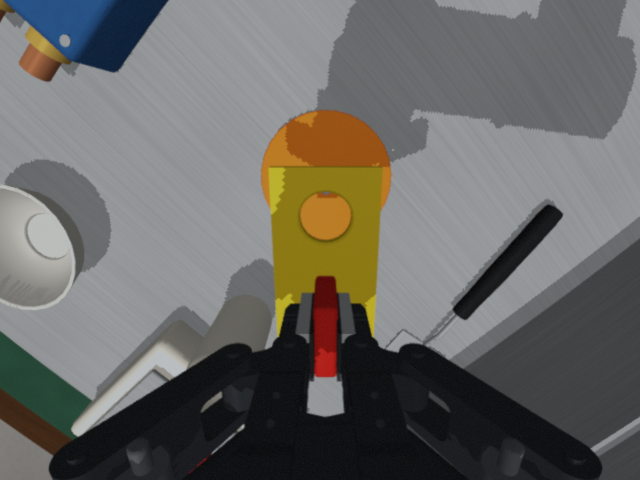

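```bash
cat > g.py <<'E'
from h import *
from scipy.optimize import least_squares
np.set_printoptions(precision=1,suppress=True)
d=shot('wrist'); P=cloud(d)
hsv=cv2.cvtColor(d['img'],cv2.COLOR_RGB2HSV); H,S,V=[hsv[...,i].astype(int) for i in range(3)]
o=(H>8)&(H<21)&(S>150)&(V>50)&(P[...,2]<25)&(P[...,2]>-10)&(np.hypot(P[...,0]-553,P[...,1]-262)<90)
v,u=np.nonzero(o); print(len(u),P[o].mean(0),np.percentile(P[o],[1,99],axis=0))
h=cv2.convexHull(np.c_[u,v].astype(np.float32))[:,0]; h=h[h[:,1]<175]
w=np.array([at_z(d,q,8)[:2] for q in h])
for r0 in (60,None):
    f=least_squares((lambda q:np.hypot(*(w-q[:2]).T)-60) if r0 else (lambda q:np.hypot(*(w-q[:2]).T)-q[2]),[553,262,60][:2 if r0 else 3],loss='soft_l1'); print(f.x,np.abs(f.fun).max(),len(h))
# bright post pixels in hole
g=np.zeros(o.shape,bool); g[185:245,295:355]=1
gm=g&(S<140)&(V>60); n,l,st,c=cv2.connectedComponentsWithStats(gm.astype(np.uint8))
for i in range(1,n): print(st[i],c[i],at_z(d,c[i],56),np.nanmedian(P[l==i],0))
for r in place_of(d,'post_foot')[:2]+place_of(d,'tag_hole')[:2]: print(r['at'],r['conf'],at_z(d,r['at'],8),at_z(d,r['at'],164))
cv2.imwrite('pics/w4c.png',cv2.resize(cv2.cvtColor(d['img'],cv2.COLOR_RGB2BGR)[175:255,280:370],None,fx=6,fy=6))
E
python3 g.py
```

```text
7714 [546.1 252.6   9.2] [[499.3 206.    7.3]
 [602.1 309.1  10.9]]
[556.6 263.4] 0.8494123741322497 28
[555.8 262.5  59.1] 0.19265865898624668 28
[322 192   8   2  14] [325.5 192.4] [559.3 266.   56. ] [559.9 266.4  55.8]
[325.7, 178.4] 0.96 [555.8 262.6   8. ] [542.7 248.1 164. ]
```

View pics/w4c.png

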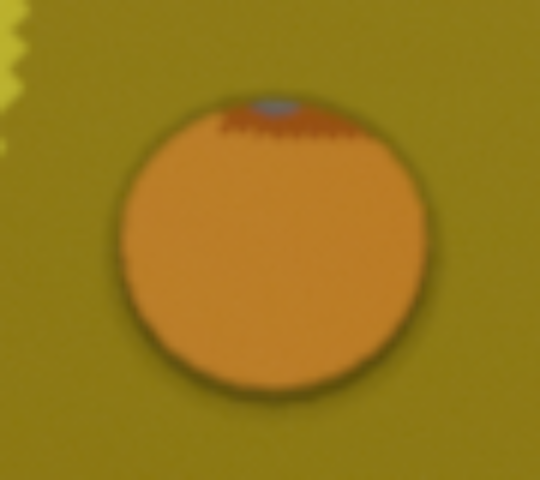

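Emit:
carry_out:
  slide:
    - [-0.0034,0.0005,0.0]
    - [-0.0034,0.0005,0.04]
    - [-0.0034,0.0005,0.07]
    - [-0.0034,0.0005,0.09]
    - [-0.0034,0.0005,0.1]
    - [-0.0034,0.0005,0.11]
    - [-0.0034,0.0005,0.115]
    - [-0.0034,0.0005,0.115]
  roll: [0,0,0,0,0,0,0,0]
  claw: [0.0,0.0,0.0,0.0,0.0,0.0,0.0,0.0]

```text
clock: 8.7
position: [586.7, 297.7, 227.8]
ee_rot: [-0.398, 0.917, -0.0, 0.0]
contact_force: [-0.3, 0.4, -1.2]
gripper_width: 9.1
grasp_force: 59.4
```

```bash
python3 -c "
from h import *
plan([586.9,296,192],-133.1);d=shot('wrist');cv2.imwrite('pics/w5.png',cv2.cvtColor(d['img'],cv2.COLOR_RGB2BGR)[100:340,160:480])"
```

```text
clock 8.7 pos [586.7 297.7 227.8] yaw -133.07 toolz [ 1.e-04  0.e+00 -1.e+00] j [ 0.715  0.599 -0.112  0.    -0.86  -1.467] w 9.1 F [-0.3  0.4 -1.2]
SLIDE [ 0.0011 -0.0014  0.0358] ROLL 0.03
```

View pics/w5.png

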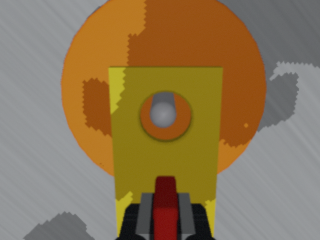

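Emit:
carry_out:
  slide:
    - [0.001,-0.001,0.015]
    - [0.001,-0.001,0.027]
    - [0.001,-0.001,0.034]
    - [0.001,-0.001,0.0355]
    - [0.001,-0.001,0.0355]
  roll: [0,0,0,0,0]
  claw: [0.0,0.0,0.0,0.0,0.0]

```text
clock: 9.38
position: [586.7, 296.3, 192.1]
ee_rot: [-0.398, 0.917, 0.0, 0.0]
contact_force: [0.4, 0.2, -0.7]
gripper_width: 9.0
grasp_force: 59.6
```

Emit:
carry_out:
  slide:
    - [0,0,0]
    - [0,0,0]
    - [0,0,0]
    - [0,0,-0.02]
    - [0,0,-0.06]
    - [0,0,-0.12]
    - [0,0,-0.18]
    - [0,0,-0.18]
  roll: [0,0,0,0,0,0,0,0]
  claw: [0.045,0.045,0.045,0.045,0.045,0.045,0.045,0.045]

```text
clock: 10.38
position: [587.4, 296.6, 379.5]
ee_rot: [-0.398, 0.917, 0.001, 0.007]
contact_force: [-0.5, -0.2, -0.5]
gripper_width: 45.3
grasp_force: 0.0
```

```bash
cat > k.py <<'E'
from h import *
np.set_printoptions(precision=2,suppress=True)
d=shot('wrist');save(d,'w6.png'); P=cloud(d)
hsv=cv2.cvtColor(d['img'],cv2.COLOR_RGB2HSV); H,S,V=[hsv[...,i].astype(int) for i in range(3)]
m=(H>22)&(H<34)&(S>150)&(V>60)&(np.hypot(P[...,0]-572,P[...,1]-280)<80); A=P[m]
k=np.linalg.lstsq(np.c_[A[:,:2]-[572,280],np.ones(len(A))],A[:,2],rcond=None)[0]; print('plate tilt,z',k,rect(A[:,:2]))
plan([487,-257,370],-180)
E
python3 k.py
```

```text
plate tilt,z [ 0.01  0.   15.3 ] (array([571.7, 280. ]), array([88.9, 51.3]), 47.2)
clock 10.43 pos [586.7 296.3 375.6] yaw -133.08 toolz [ 0.01  0.   -1.  ] j [ 0.71  0.46  0.05  0.   -1.16 -1.47] w 45.2 F [ 0.4 -0.4 -0.7]
SLIDE [ 0.47 -0.31  0.  ] ROLL 46.92
```

Emit:
carry_out:
  slide:
    - [0.472,-0.305,0]
    - [0.472,-0.305,0]
    - [0.472,-0.305,0]
    - [0.472,-0.305,0]
    - [0.472,-0.305,0]
    - [0.472,-0.305,0]
    - [0.472,-0.305,0]
    - [0.472,-0.305,0]
  roll: [46.9,46.9,46.9,46.9,46.9,46.9,46.9,46.9]
  claw: [0.06,0.06,0.06,0.06,0.06,0.06,0.06,0.06]

```text
clock: 11.42
position: [497.0, -197.6, 370.8]
ee_rot: [-0.0, 1.0, 0.0, -0.001]
contact_force: [0.8, -0.3, 0.6]
gripper_width: 60.0
grasp_force: 0.0
```

```bash
python3 -c "
from h import *
plan([487,-257,370],-180)"
```

```text
clock 11.43 pos [ 497.  -197.6  370.8] yaw -179.97 toolz [-2.6e-03  5.0e-04 -1.0e+00] j [-0.075  0.261 -0.264 -0.    -1.049 -1.495] w 60.0 F [ 0.8 -0.3  0.6]
SLIDE [ 0.01   -0.0594  0.0008] ROLL 0.03
```

Emit:
carry_out:
  slide:
    - [0.01,-0.059,0]
    - [0.01,-0.059,0]
    - [0.01,-0.059,0]
    - [0.01,-0.059,0]
  roll: [0,0,0,0]
  claw: [0.06,0.06,0.06,0.06]

```text
clock: 11.92
position: [488.3, -253.7, 371.7]
ee_rot: [-0.001, 1.0, 0.0, -0.001]
contact_force: [0.1, -0.0, 0.4]
gripper_width: 59.9
grasp_force: 0.0
```

```bash
cat > m.py <<'E'
from h import *
import sys
np.set_printoptions(precision=1,suppress=True)
plan([487,-257,370],-180)
d=shot('wrist');save(d,sys.argv[1]); P=cloud(d)
hsv=cv2.cvtColor(d['img'],cv2.COLOR_RGB2HSV); H,S,V=[hsv[...,i].astype(int) for i in range(3)]
for n,z in dict(knob_mid=31,knob_bore=6,knob_mark=56).items():
    for r in place_of(d,n)[:2]: print(n,np.array(r['at']),round(r['conf'],2),at_z(d,r['at'],z),at_depth(d,r['at']))
near=np.hypot(P[...,0]-485,P[...,1]+257)<45
w=near&(P[...,2]>50)&(P[...,2]<70); print('wing',w.sum(),P[w].mean(0),rect(P[w][:,:2]))
wl=w&(S<70)&(V>120); print('white',wl.sum(),P[wl].mean(0),rect(P[wl][:,:2]))
sk=near&(P[...,2]>22)&(P[...,2]<70); print('knob',sk.sum(),P[sk].mean(0),cv2.minEnclosingCircle(P[sk][:,:2].astype(np.float32)),rect(P[sk][:,:2]))
E
python3 m.py w7.png
```

```text
clock 11.93 pos [ 488.3 -253.7  371.7] yaw -179.88 toolz [-0.  0. -1.] j [-0.2  0.3 -0.2 -0.  -1.1 -1.4] w 59.9 F [ 0.1 -0.   0.4]
SLIDE [ 0. -0.  0.] ROLL 0.12
knob_mid [320.2 220.1] 0.8 [ 486.5 -258.2   31. ] [ 480.  -257.9   56.9]
knob_bore [318.2 212.3] 0.67 [ 484.5 -260.6    6. ] [ 473.  -259.6   56.8]
knob_mark [322.3 254.7] 0.95 [ 513. -256.   56.] [ 531.6 -256.4    5.2]
wing 779 [ 485.6 -259.2   56.6] (array([ 487. , -259.2]), array([46.9, 14. ]), 8.4)
white 123 [ 500.4 -256.8   57.6] (array([ 500.7, -256.7]), array([19.3,  5.6]), 8.2)
knob 2233 [ 484.2 -258.8   38.9] ((486.5964660644531, -259.39459228515625), 25.90077781677246) (array([ 485.7, -259.5]), array([49.5, 51.1]), 3.0)
```

View pics/w7.png

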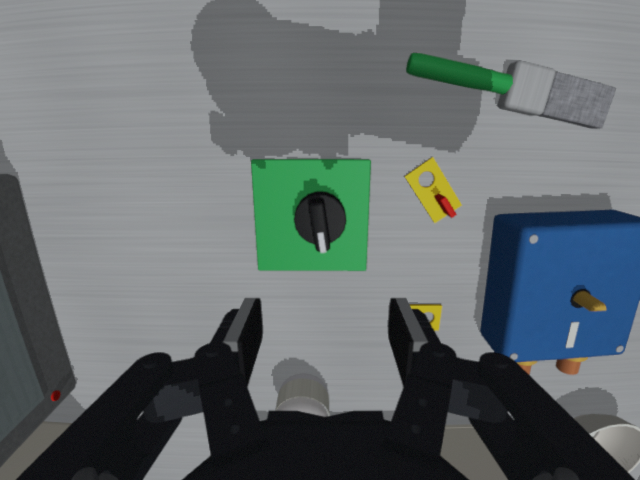

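```bash
python3 -c "
from h import *
plan([487,-259.3,205],-171.7)"
```

```text
clock 12.12 pos [ 488.4 -253.8  372.3] yaw -179.87 toolz [ 2.e-04  0.e+00 -1.e+00] j [-0.185  0.285 -0.226 -0.    -1.06  -1.384] w 59.6 F [ 0.2  0.1 -0.2]
SLIDE [ 0.0015 -0.0055  0.1673] ROLL -8.17
```

Emit:
carry_out:
  slide:
    - [0.0015,-0.0055,0.06]
    - [0.0015,-0.0055,0.11]
    - [0.0015,-0.0055,0.14]
    - [0.0015,-0.0055,0.16]
    - [0.0015,-0.0055,0.167]
    - [0.0015,-0.0055,0.167]
    - [0.0015,-0.0055,0.167]
  roll: [-8.2,-8.2,-8.2,-8.2,-8.2,-8.2,-8.2]
  claw: [0.05,0.05,0.05,0.05,0.05,0.05,0.05]

```text
clock: 13.0
position: [487.1, -260.3, 206.3]
ee_rot: [-0.072, 0.997, -0.0, 0.001]
contact_force: [-0.1, -0.3, 0.4]
gripper_width: 50.1
grasp_force: 0.0
```

```bash
python3 m.py w8.png
```

```text
clock 13.0 pos [ 487.1 -260.3  206.3] yaw -171.75 toolz [ 0. -0. -1.] j [-0.2  0.5 -0.4  0.  -0.7 -1.2] w 50.1 F [-0.1 -0.3  0.4]
SLIDE [-0.   0.  -0.2] ROLL 8.25
knob_mid [329.  306.5] 0.96 [ 488.  -258.4   31. ] [ 473.4 -260.9   57.4]
knob_mark [329.1 382. ] 0.84 [ 512.4 -255.    56. ] [ 560.  -247.3    1.1]
wing 5554 [ 483.2 -260.3   58.3] (array([ 485.7, -262.8]), array([69.7, 45.9]), 71.9)
white 463 [ 499.5 -256.3   57.8] (array([ 488.7, -245.9]), array([17.9, 50. ]), 48.8)
knob 11796 [ 482.3 -260.1   44.4] ((481.443115234375, -261.4334716796875), 38.85342025756836) (array([ 484.3, -262.9]), array([63.8, 52.1]), 63.3)
```

Emit:
carry_out:
  slide:
    - [0,0,0.0]
    - [0,0,0.0]
    - [0,0,0.0]
    - [0,0,0.0]
    - [0,0,0.0]
    - [0,0,0.0]
  roll: [0,0,0,0,0,0]
  claw: [0.0,0.0,0.0,0.0,0.0,0.0]

```text
clock: 13.95
position: [486.7, -260.4, 205.5]
ee_rot: [-0.072, 0.997, -0.0, 0.0]
contact_force: [0.0, 0.6, 5.4]
gripper_width: 12.7
grasp_force: 60.4
```

Emit:
carry_out:
  slide:
    - [0,0,-0.02]
    - [0,0,-0.06]
    - [0,0,-0.11]
    - [0,0,-0.14]
    - [0,0,-0.14]
    - [0,0,-0.14]
    - [0,0,-0.14]
  roll: [0,0,0,5.5,5.5,5.5,5.5]
  claw: [0.0,0.0,0.0,0.0,0.0,0.0,0.0]

```text
clock: 14.82
position: [486.2, -260.2, 343.2]
ee_rot: [-0.024, 1.0, 0.001, -0.002]
contact_force: [0.4, 0.4, -2.1]
gripper_width: 13.4
grasp_force: 59.8
```

```bash
cat > n.py <<'E'
from h import *
np.set_printoptions(precision=2,suppress=True)
plan([556.3,-2.3,346],-177.2)
s,p,M=pose(); d=shot('wrist');save(d,'w9.png'); P=cloud(d)
T=(P-p)@M  # tool coords
hsv=cv2.cvtColor(d['img'],cv2.COLOR_RGB2HSV); H,S,V=[hsv[...,i].astype(int) for i in range(3)]
wl=(S<70)&(V>120)&(np.hypot(T[...,0],T[...,1])<40)&(T[...,2]>135)&(T[...,2]<165)
n,l,st,c=cv2.connectedComponentsWithStats(wl.astype(np.uint8))
for i in range(1,n):
    if st[i,4]>20: q=T[l==i]; print('white',st[i],c[i],q.mean(0),rect(q[:,:2]))
b=(V<60)&(np.hypot(T[...,0],T[...,1])<35)&(T[...,2]>170)&(T[...,2]<190); print('skirt',b.sum(),np.median(T[b],0),rect(T[b][:,:2]),cv2.minEnclosingCircle(T[b][:,:2].astype(np.float32)))
E
python3 n.py
```

```text
clock 14.82 pos [ 486.2 -260.2  343.2] yaw -177.27 toolz [-0.  0. -1.] j [-0.2   0.32 -0.26 -0.   -1.   -1.32] w 13.4 F [ 0.4  0.4 -2.1]
SLIDE [-0.08  0.25 -0.  ] ROLL -0.07
white [319 347  13  35 447] [325.   363.94] [-13.62  -0.08 147.83] (array([-13.9,  -0. ]), array([18.7,  5.4]), 0.4)
skirt 3133 [ 15.07  -0.09 176.74] (array([ 9.3, -0. ]), array([32.9, 50.1]), 0.6) ((0.5336518287658691, -0.03933977335691452), 25.275840759277344)
```

Emit:
carry_out:
  slide:
    - [-0.122,0.252,0]
    - [-0.122,0.252,0]
    - [-0.122,0.252,0]
    - [-0.122,0.252,0]
    - [-0.122,0.252,0]
    - [-0.122,0.252,0]
    - [-0.122,0.252,0]
    - [-0.122,0.252,0]
  roll: [0,0,0,0,0,0,0,0]
  claw: [0.0,0.0,0.0,0.0,0.0,0.0,0.0,0.0]

```text
clock: 15.88
position: [596.1, -3.9, 344.9]
ee_rot: [-0.023, 1.0, -0.0, -0.0]
contact_force: [0.5, -0.4, -1.7]
gripper_width: 12.8
grasp_force: 59.7
```

```bash
cat > o.py <<'E'
from h import *
np.set_printoptions(precision=1,suppress=True)
plan([556.3,-2.3,346],-177.2)
d=shot('wrist');save(d,'w10.png'); P=cloud(d)
hsv=cv2.cvtColor(d['img'],cv2.COLOR_RGB2HSV); H,S,V=[hsv[...,i].astype(int) for i in range(3)]
for n,z in dict(shaft_tip=86,valve=0).items():
    for r in place_of(d,n)[:2]: print(n,np.array(r['at']),round(r['conf'],2),at_z(d,r['at'],z),at_depth(d,r['at']))
near=np.hypot(P[...,0]-556,P[...,1]+2)<120
wl=(S<60)&(V>150)&near&(P[...,2]>55)&(P[...,2]<72)
n,l,st,c=cv2.connectedComponentsWithStats(wl.astype(np.uint8))
for i in range(1,n):
    if st[i,4]>15: print('white',st[i],c[i],at_z(d,c[i],60),rect(P[l==i][:,:2]))
br=near&(np.hypot(P[...,0]-556,P[...,1]+2)<25)&(P[...,2]>68)&(P[...,2]<95)
for lo in (68,74,80,85):
    k=br&(P[...,2]>lo)&(P[...,2]<lo+6)
    if k.any(): print(lo,k.sum(),P[k].mean(0),rect(P[k][:,:2]))
E
python3 o.py
```

```text
clock 15.88 pos [596.1  -3.9 344.9] yaw -177.36 toolz [-0. -0. -1.] j [ 0.3  0.4 -0.2 -0.  -1.  -1.8] w 12.8 F [ 0.5 -0.4 -1.7]
SLIDE [ 0.  0. -0.] ROLL -0.16
shaft_tip [333.  194.2] 0.55 [554.9  -0.3  86. ] [554.6  -0.4  87.6]
valve [325.9 179.6] 0.82 [556.  -5.   0.] [548.   -5.5  63. ]
white [408 103  10   5  21] [412.  105.7] [492.   54.2  60. ] (array([492.2,  54.1]), array([2.2, 6.6]), 15.3)
white [325 226  11  19 171] [329.8 235.1] [592.6  -0.3  60. ] (array([591.8,  -0. ]), array([ 7.9, 15.1]), 87.7)
white [254 264  10   9  68] [258.4 267.9] [623.9 -58.4  60. ] (array([623.1, -58.2]), array([7.1, 8.7]), 53.1)
white [396 264  10   9  68] [400.6 267.7] [618.2  60.3  60. ] (array([617.4,  59.8]), array([7.6, 7. ]), 51.3)
68 21 [549.4  -3.6  70.9] (array([550.6,  -3.4]), array([ 5.2, 14.8]), 9.2)
74 23 [549.4  -3.2  77.1] (array([549.9,  -3. ]), array([ 3.9, 13.6]), 4.1)
80 97 [551.9  -2.9  84.5] (array([552.3,  -2.5]), array([ 8.7, 15.5]), 1.7)
85 192 [553.   -2.8  86.7] (array([552.5,  -2.6]), array([ 7.7, 15.4]), 3.8)
```

View pics/w10.png

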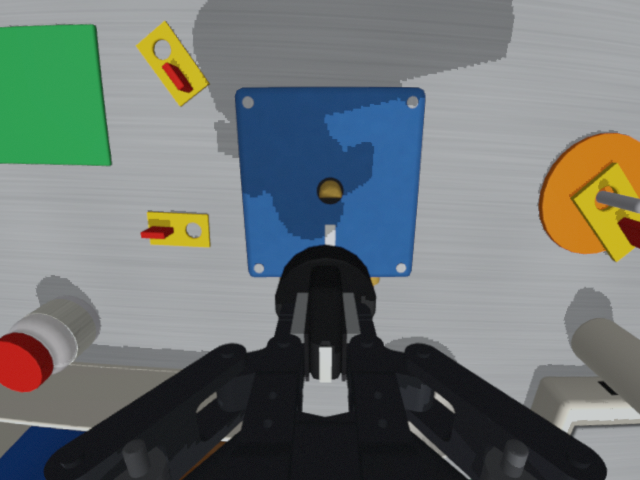

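Emit:
carry_out:
  slide:
    - [0.0395,0.0034,0]
    - [0.0395,0.0034,0.03]
    - [0.0395,0.0034,0.045]
    - [0.0395,0.0034,0.05]
    - [0.0395,0.0034,0.05]
    - [0.0395,0.0034,0.05]
  roll: [-0.1,-0.1,-0.1,-0.1,-0.1,-0.1]
  claw: [0.0,0.0,0.0,0.0,0.0,0.0]

```text
clock: 16.77
position: [557.4, -1.2, 295.9]
ee_rot: [-0.025, 1.0, 0.0, 0.001]
contact_force: [-0.5, 0.8, -1.2]
gripper_width: 12.9
grasp_force: 59.8
```

```bash
python3 -c "
from h import *
for i in range(3): plan([556.5,-2.3,261],-177.2); get_image('top')"
```

```text
clock 16.77 pos [557.4  -1.2 295.9] yaw -177.17 toolz [ 1.4e-03  2.0e-04 -1.0e+00] j [ 0.289  0.374 -0.309  0.    -0.886 -1.81 ] w 12.9 F [-0.5  0.8 -1.2]
SLIDE [ 0.001  -0.001   0.0349] ROLL 0.03
clock 16.82 pos [557.3  -1.2 295.9] yaw -177.17 toolz [ 1.5e-03  2.0e-04 -1.0e+00] j [ 0.289  0.374 -0.309  0.    -0.886 -1.81 ] w 12.9 F [-0.2 -0.2 -1.6]
SLIDE [ 0.0009 -0.001   0.0349] ROLL 0.03
clock 16.88 pos [557.2  -1.2 295.8] yaw -177.17 toolz [ 1.3e-03  2.0e-04 -1.0e+00] j [ 0.289  0.374 -0.309  0.    -0.886 -1.81 ] w 12.5 F [ 0.1 -0.5 -0.8]
SLIDE [ 0.0008 -0.001   0.0348] ROLL 0.03
```

Emit:
carry_out:
  slide:
    - [0.0008,-0.001,0]
    - [0.0008,-0.001,0.004]
    - [0.0008,-0.001,0.007]
    - [0.0008,-0.001,0.009]
    - [0.0008,-0.001,0.011]
    - [0.0008,-0.001,0.0125]
    - [0.0008,-0.001,0.0125]
  roll: [0,0,0,0,0,0,0]
  claw: [0.0,0.0,0.0,0.0,0.0,0.0,0.0]

```text
clock: 17.8
position: [556.1, -2.3, 282.6]
ee_rot: [-0.025, 1.0, -0.0, -0.0]
contact_force: [0.7, 0.4, -0.4]
gripper_width: 12.9
grasp_force: 59.8
```

Emit:
carry_out:
  slide:
    - [0,0,0.001]
    - [0,0,0.002]
    - [0,0,0.003]
    - [0,0,0.003]
  roll: [0,0,0,0]
  claw: [0.0,0.0,0.0,0.0]

```text
clock: 18.3
position: [556.0, -2.3, 279.6]
ee_rot: [-0.025, 1.0, -0.0, -0.0]
contact_force: [-0.7, 0.1, -1.8]
gripper_width: 12.6
grasp_force: 59.8
```

Emit:
carry_out:
  slide:
    - [0,0,0.003]
    - [0,0,0.006]
    - [0,0,0.009]
    - [0,0,0.009]
  roll: [0,0,0,0]
  claw: [0.0,0.0,0.0,0.0]

```text
clock: 18.8
position: [556.1, -2.3, 270.2]
ee_rot: [-0.025, 1.0, -0.0, -0.0]
contact_force: [-0.5, 0.1, -1.7]
gripper_width: 13.0
grasp_force: 59.8
```

Emit:
carry_out:
  slide:
    - [0,0,0.001]
    - [0,0,0.002]
    - [0,0,0.003]
    - [0,0,0.004]
    - [0,0,0.004]
  roll: [0,0,0,0,0]
  claw: [0.0,0.0,0.0,0.0,0.0]

```text
clock: 19.42
position: [556.0, -2.3, 267.1]
ee_rot: [-0.025, 1.0, -0.0, 0.0]
contact_force: [-3.8, 1.1, 5.3]
gripper_width: 12.6
grasp_force: 60.6
```

Emit:
carry_out:
  slide:
    - [0,0,0.0015]
    - [0,0,0.003]
    - [0,0,0.0045]
    - [0,0,0.0045]
  roll: [0,0,0,0]
  claw: [0.0,0.0,0.0,0.0]

```text
clock: 19.92
position: [556.1, -2.3, 263.1]
ee_rot: [-0.025, 1.0, -0.0, 0.0]
contact_force: [-4.5, 1.0, 8.3]
gripper_width: 12.4
grasp_force: 61.2
```

Emit:
carry_out:
  slide:
    - [0,0,0.0005]
    - [0,0,0.001]
    - [0,0,0.001]
  roll: [0,0,0]
  claw: [0.0,0.0,0.0]

```text
clock: 20.3
position: [556.1, -2.3, 262.3]
ee_rot: [-0.025, 1.0, -0.0, 0.0]
contact_force: [-4.2, 1.6, 8.9]
gripper_width: 13.1
grasp_force: 61.3
```

Emit:
carry_out:
  slide:
    - [0,0,0.0005]
    - [0,0,0.001]
    - [0,0,0.0015]
    - [0,0,0.0015]
  roll: [0,0,0,0]
  claw: [0.0,0.0,0.0,0.0]

```text
clock: 20.8
position: [556.1, -2.3, 261.4]
ee_rot: [-0.025, 1.0, -0.0, 0.0]
contact_force: [-6.1, 1.6, 11.6]
gripper_width: 12.5
grasp_force: 61.7
```

Emit:
carry_out:
  slide:
    - [0,0,0.0005]
    - [0,0,0.001]
    - [0,0,0.001]
  roll: [0,0,0]
  claw: [0.0,0.0,0.0]

```text
clock: 21.18
position: [556.1, -2.2, 261.3]
ee_rot: [-0.025, 1.0, -0.0, 0.0]
contact_force: [-7.3, 1.4, 17.2]
gripper_width: 12.8
grasp_force: 62.4
```

Emit:
carry_out:
  slide:
    - [0.0003,0,0.0005]
    - [0.0003,0,0.0007]
    - [0.0003,0,0.0007]
    - [0.0003,0,0.0007]
  roll: [0,0,0,0]
  claw: [0.0,0.0,0.0,0.0]

```text
clock: 21.68
position: [555.9, -2.2, 261.2]
ee_rot: [-0.025, 1.0, -0.0, 0.001]
contact_force: [-8.3, 2.0, 18.9]
gripper_width: 13.0
grasp_force: 62.8
```

```bash
python3 -c "
from h import *
d=shot('wrist');t=shot('scene')
a=d['img'][150:450,160:480];b=cv2.resize(t['img'][190:300,230:450],(600,300))
cv2.imwrite('pics/fin.png',cv2.cvtColor(np.vstack([cv2.resize(a,(600,300)),b]),cv2.COLOR_RGB2BGR))
s=read_state();print(s['clock'],s['position'],s['contact_force'],s['gripper_width'])"
```

```text
21.775 [555.89746957  -2.26324081 261.19850896] [-8.68359832  1.65354859 19.35598252] 13.088554697097868
```

View pics/fin.png

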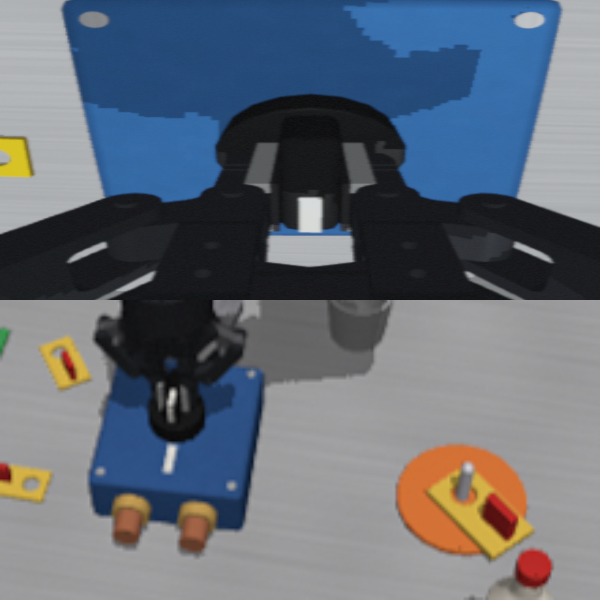

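The combined view shows the knob low on the box at (178,410), with its white line pointing towards the index line. The tag lies flat around the post at (465,490). TCP height and force both fit the bottom stop, so I'm handing in.

```bash
python3 -c "
from bench import *
print(job_done())"
```

```text
the job is handed in; nothing more can be done
None
```

The tag hangs flat on the tag post, and the knob is on the D-shaft with its line matched to the index line, gripped and pressed to the bottom stop (about 19 N). I handed the job in at about 21.8 s; no verdict came back.

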